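# Spin the banding wheel and brake it on its mark

### The arm

A 6-joint arm with a two-finger parallel gripper is mounted at the origin on a cart in front of the work surface, level with it; the furniture and walls round the work are solid. World frame = base frame: x ahead of the robot, y to its left, z up, the work surface at z = 0. Lengths are in m, angles in rad, forces in N, time in s.
With the tool pointing down it reaches from about 0.225 to 0.875 m from the base axis. Payload 3.4 kg.
Tool frame: the origin (TCP) lies midway between the tips of the shut fingers; the grasp point (between the pads) lies 19 mm behind it (manip.tcp_to_grasp is the distance from the TCP to the grasp point, in m); x points along the fingers, y is the direction in which the jaws open and shut, and the axes are right-handed (so a half turn about x gives the same grasp; the last joint's range is limited). The gripper opens to 85 mm and grips with 20 to 120 N. Pads are 22 mm wide; open, the fingers measure 114 mm over their backs; the gripper's body (76 mm by 85 mm) begins 54 mm behind the grasp point. The pads swing forward as they close: fully open they stand 13 mm farther back than shut.
Start: joints at [1.106, 0.276, 1.505, -0, 1.361, -0.121], TCP at [0.194, 0.541, 0.231] pointing down, gripper open.
Joint ranges: [-2.89, 2.89], [-0.75, 2.08], [0.22, 2.7], [-1.18, 4.32], [0.11, 2.71], [-2.7, 2.7]. Speed limits (rad/s): [2.57, 2.57, 3.14, 3.14, 3.14, 3.14].

### API

Orientations are given as a unit quaternion [w, x, y, z].
In Python, from rig import readout, eyes, job, manip gives the robot as it stands. The module is installed in compiled form; this text tells all that it offers.
- The arm moves only by the tool carry_out, never from a script. Its argument "deltas" is one flat list of numbers, 7 for each row, row after row: the shift along the tool's x, y, z scaled (see below), then the turn, a rotation vector about the tool's x, y, z scaled (see below), then the opening, from -1 (shut) to 1 (fully open). In form: [dx, dy, dz, ax, ay, az, grip, dx, dy, dz, ax, ay, az, grip, ...]. A call has 1 to 10 rows; each row shifts and turns the commanded pose from where the row before left it, along the tool's axes as they then stand; what a row does not reach is not made up. The controller multiplies each number of a shift by 60 mm and each number of a turn by 4 degrees. A row lasts 1/8 s, in which the tool goes at most 62.5 mm and 10.7 degrees, less where a joint would pass 70% of its speed; a pose out of reach is approached as far as the arm can. A call with a number of a shift or a turn outside -1 to 1 is refused whole. A call with a gripper value outside its range is refused whole. The fingers move at their own pace and stop on an object; "newtons" is the grip in N (left out, the last holds). Time passes only in rows, so rows that do not move let the fingers close. It gives the time, the measured TCP pose, the force and the opening at its end, in the units of the state.
- readout.get_state(): the state, without advancing time (a new reading comes with each control period).
- eyes.get_image(name): name is "side" or "top"; returns a dict with "color" (480x640x3 uint8, red, green, blue), "z_map" (480x640 float32, m along the optical axis (not along the pixel's ray), 0 where there is no reading), "mtx" (3x3 intrinsics, pixels), "origin" and "orientation" of the camera in the world. Camera axes: x right, y down, z forward; pixel columns grow to the right and rows downward; lengths in m; the calibration is good to about 2 mm. A picture is of the moment at which its call begins.
- job.sign_off(): hands the job in, once; it reports no verdict.
The state is a dict: "clock": time; "qpos": joint angles; "qd": joint speeds; "effort": joint torques, N m; "position": TCP position; "ee_rot": TCP orientation; "contact_force": force on the tool from outside, world axes, zero at the start; "moment": the same for the moment, N m; "width": finger opening in m.
Only numpy, scipy, OpenCV 4.12 (cv2) and the standard library are available. Lean on these libraries where they do the work, as an engineer would, in place of code of your own. Each camera call takes 0.05 s, during which the arm holds its last target.

### The job

Flick the banding wheel with a fingertip against the upright face of its orange tooth, so that it spins freely anticlockwise (seen from above) with nothing touching it, and let its yellow mark go past the green plate at least twice. Then, while it is still turning, brake it with a fingertip on the bare rim of the disc so that it first comes to rest with the outer end of the yellow mark beside the green plate, and finish with the fingertip still resting lightly on the stopped disc. Do not touch the wet lacquer dish in the middle, shift or lift the foot of the wheel, or disturb the things around it.

Things in the scene. Friction and masses are not known exactly. Their poses are not given: they have to be found in the camera images.
- stand: Banding wheel's foot: grey, round, 156 mm across, about 7 kg with the head, loose on the table. Origin: centre of its underside, on the wheel's upright axis; z up; +x points to the green plate, which an arm holds just outside the disc's rim: flat, 52 mm wide along the rim, 20 mm deep, top 66 mm above the table, level with the disc's top.
- stop_plate (a point): Middle of the green plate's inner edge, 106 mm from the wheel's axis, on the plate's top, 66 mm above the table.
- disc: Turning head: dark steel disc, 200 mm across, 12 mm thick, top 66 mm above the table, 1.7 kg. Origin on the axis 12 mm under its top; +x along the yellow mark. Turns freely, losing about 10% of its speed a second (more when nearly stopped). Sprung: gives 1 mm per 2.5 N of downward press after the first 1 to 8 N, 6 mm at most. Flat bare rim 45 to 100 mm from the axis, but for the tooth.
- disc_centre (a point): Centre of the disc's top surface, on the axis (beneath the dish).
- mark (a point): Outer end of the yellow mark, a flat painted stripe 10 mm wide that runs outward over the disc's top to the rim; this point is on the rim's top edge, 100 mm from the axis.
- push_face (a point): Middle of the orange tooth's upright face, opposite the yellow mark: 75 mm from the axis, 8 mm above the disc's top. The face stands radially, 53 to 97 mm from the axis, 16 mm high. On its anticlockwise side the tooth slopes down to the disc over 40 mm, so pushing the face turns the wheel anticlockwise.
- wheel_head (a joint): Turning angle of the wheel in rad, growing anticlockwise seen from above, without limit: 0, 2 pi, 4 pi ... when the yellow mark is exactly at the middle of the green plate. It starts between -3.75 and -2.65.
- dish: The black lacquered dish fixed on the middle of the disc, 84 mm across, 14 mm high; origin at the centre of its underside. Not to be touched.
- hake_brush: Bystander, loose: flat brush with a wooden handle, 52 x 166 x 10 mm, lying down; origin at the centre of its underside.
- cup_small: Bystander, loose: small dark red cup, 52 mm across, 36 mm high; origin at the centre of its underside.
- jar_red: Bystander, loose: glass jar with a black lid, 52 mm across, 58 mm high; origin at the centre of its underside.
- jar_gold: Bystander, loose: glass jar with a gold lid, 42 mm across, 46 mm high; origin at the centre of its underside.

How it is judged:
By the outcome, as a careful person would: the job done as asked, in the order asked, and still so for the second after the job is handed in, while the arm keeps its last pose, push and grip.
It also fails if it takes over 64 s, if anything falls off the work surface, if the arm or the gripper's body presses on something with over 40 N, if the wrist force passes 120 N, or if a joint passes its speed limit or range.

## Working session

There is one attempt and no reset: what is moved stays moved. The work goes in short steps, Python scripts to look and compute and a tool call to move; the robot and the scene stay as the last step left them, time stands still between calls to the robot, and variables do not carry over. Pictures are saved under pics/ and viewed, and the job is handed in when it is done.

Besides the shell and the picture viewer there is one more tool, called after "Call:" as a command line: name --argument value ..., lists and objects as JSON in quotes. carry_out: Moves the arm, as the interface text tells. Its arguments: {"type":"object","properties":{"deltas":{"type":"array"},"newtons":{"type":"number"}},"required":["deltas"]}

```bash
mkdir -p pics; python3 - <<'E'
from rig import readout, eyes, job, manip
import cv2,numpy as np
print(readout.get_state(), manip.tcp_to_grasp)
for n in ("side","top"):
    d=eyes.get_image(n); cv2.imwrite(f"pics/{n}0.png",d["color"][:,:,::-1]); print(n,d["mtx"],d["origin"],d["orientation"])
    np.savez(f"{n}0.npz",**d)
E
```

```text
{'clock': 0.0, 'qpos': array([ 1.10597239e+00,  2.76602626e-01,  1.50611538e+00, -1.17770763e-05,
        1.36072004e+00, -1.21016872e-01]), 'qd': array([-5.60011681e-04, -1.68131245e-04,  1.83719054e-03, -1.23896247e-03,
        8.55638838e-05, -2.31171793e-03]), 'effort': array([ 8.05800482e-04, -4.16773474e+01, -2.45805216e+01, -1.02259232e-04,
        1.08672353e-02,  1.05285798e-05]), 'position': array([0.19359776, 0.54086915, 0.23044245]), 'ee_rot': array([ 0.69650005,  0.12032963,  0.69686904, -0.12158128]), 'contact_force': array([-0.07765298,  0.70467839, -0.18795075]), 'moment': array([-0.01248756, -0.08206337,  0.08625913]), 'width': 0.08548239395560339} 0.0187
side [[600.71409671   0.         323.34482214]
 [  0.         600.71409671 252.49961958]
 [  0.           0.           1.        ]] [ 0.11527486 -1.18334776  0.59880731] [-0.52706059  0.82945049 -0.1628091   0.08781919]
top [[492.01371502   0.         322.25704228]
 [  0.         492.01371502 236.76821543]
 [  0.           0.           1.        ]] [ 0.31893749 -0.14840807  1.05954795] [-0.05026784  0.70570375 -0.70368708  0.0654206 ]
```

View pics/side0.png

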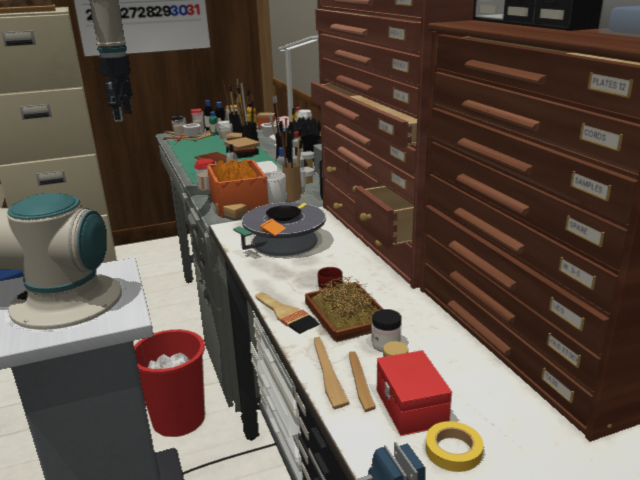

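View pics/top0.png

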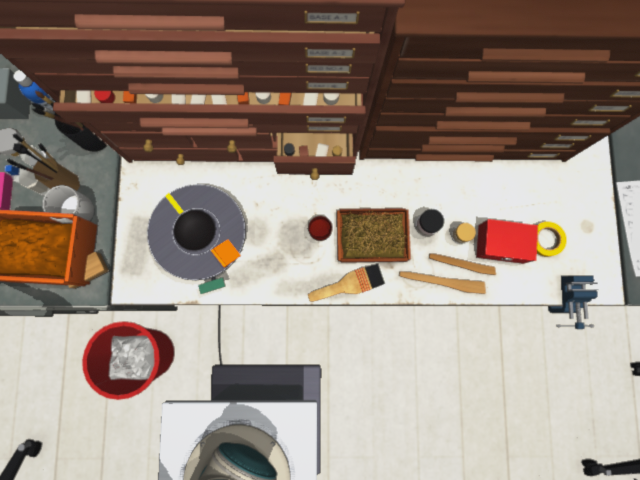

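The top view shows the wheel near (196,231), the yellow mark's outer end near (168,194), the orange tooth near (225,252) and the green plate near (211,286). The side view shows the same with the tooth at (272,228) and the plate at (242,232). Next I'll measure them.

```bash
cat > h.py <<'E'
import numpy as np,cv2
from scipy.spatial.transform import Rotation as R
def Rq(q): return R.from_quat([q[1],q[2],q[3],q[0]]).as_matrix()
def cast(d,uv,z):
    uv=np.atleast_2d(np.asarray(uv,float)); K=d["mtx"]
    r=np.c_[(uv[:,0]-K[0,2])/K[0,0],(uv[:,1]-K[1,2])/K[1,1],np.ones(len(uv))]@Rq(d["orientation"]).T
    o=d["origin"]; return o+r*((z-o[2])/r[:,2])[:,None]
def proj(d,P):
    c=(np.atleast_2d(P)-d["origin"])@Rq(d["orientation"]); K=d["mtx"]
    return np.c_[c[:,0]/c[:,2]*K[0,0]+K[0,2],c[:,1]/c[:,2]*K[1,1]+K[1,2]]
def hsv(d): return cv2.cvtColor(np.ascontiguousarray(d["color"]),cv2.COLOR_RGB2HSV)
def fitc(p):
    A=np.c_[2*p[:,:2],np.ones(len(p))]; s=np.linalg.lstsq(A,(p[:,:2]**2).sum(1),rcond=None)[0]
    return s[:2],np.sqrt(s[2]+s[:2]@s[:2])
def colmask(H,c):
    lo,hi={'y':((24,150,120),(34,255,255)),'o':((8,180,150),(18,255,255)),'g':((65,80,40),(90,255,200))}[c]
    return cv2.inRange(H,np.array(lo),np.array(hi))
E
python3 - <<'E'
from h import *
for n in("top","side"):
    d=dict(np.load(f"{n}0.npz")); H=hsv(d)
    x0,x1,y0,y1=(140,255,175,300) if n=="top" else (225,330,195,260)
    # height of table & disc by depth
    v,u=np.mgrid[y0:y1,x0:x1]; K=d["mtx"]; Z=d["z_map"][y0:y1,x0:x1]
    P=np.stack([(u-K[0,2])/K[0,0]*Z,(v-K[1,2])/K[1,1]*Z,Z],-1).reshape(-1,3)@Rq(d["orientation"]).T+d["origin"]
    m=(Z.ravel()>0)&(P[:,2]>.058)&(P[:,2]<.073)
    M=m.reshape(Z.shape).astype(np.uint8)
    num,lab,st,ce=cv2.connectedComponentsWithStats(M); print(n,st[1:][st[1:,4]>30])
    for c in "yog":
        mk=np.zeros(H.shape[:2],np.uint8); mk[y0:y1,x0:x1]=colmask(H,c)[y0:y1,x0:x1]
        ys,xs=np.nonzero(mk); 
        if len(xs)==0: continue
        p=cast(d,np.c_[xs,ys],.066 if c!='o' else .070)[:,:2]; r=cv2.minAreaRect(p.astype(np.float32)*1000)
        print(c,len(xs),xs.min(),xs.max(),ys.min(),ys.max(),p.mean(0),cv2.boxPoints(r).round(0).tolist())
    i=np.argmax(st[1:,4])+1
    cs,_=cv2.findContours((lab==i).astype(np.uint8),cv2.RETR_EXTERNAL,cv2.CHAIN_APPROX_NONE)
    q=max(cs,key=len)[:,0]+[x0,y0]
    p=cast(d,q,.066)
    c,r=fitc(p)
    for _ in range(5):
        e=abs(np.hypot(*(p[:,:2]-c).T)-r); c,r=fitc(p[e<.004])
    print("circle",c,r,(e<.004).mean())
d=dict(np.load("top0.npz")); cv2.imwrite("pics/crop.png",cv2.resize(d["color"][170:305,130:265,::-1],None,fx=4,fy=4,interpolation=cv2.INTER_NEAREST))
d=dict(np.load("side0.npz")); cv2.imwrite("pics/crops.png",cv2.resize(d["color"][185:265,220:340,::-1],None,fx=6,fy=6,interpolation=cv2.INTER_NEAREST))
E
```

```text
top [[   7    9   99   96 5818]
 [  44   41   27   26  197]
 [  58  102   28   17  262]]
y 116 166 182 194 213 [0.55165605 0.135587  ] [[530.0, 124.0], [536.0, 116.0], [574.0, 147.0], [567.0, 155.0]]
o 410 211 239 240 266 [0.44963429 0.02566618] [[419.0, 29.0], [445.0, -4.0], [479.0, 23.0], [454.0, 56.0]]
g 213 199 223 278 292 [0.38395077 0.05223083] [[368.0, 73.0], [383.0, 27.0], [400.0, 32.0], [386.0, 79.0]]
circle [0.49418321 0.08728825] 0.09896146314375358 1.0
side [[   8    7   93   36 1936]]
y 15 298 305 204 207 [0.55884153 0.14343044] [[546.0, 138.0], [552.0, 132.0], [571.0, 148.0], [565.0, 154.0]]
o 198 261 283 219 234 [0.45061242 0.03532167] [[423.0, 74.0], [439.0, -10.0], [479.0, -3.0], [463.0, 82.0]]
g 78 234 250 227 235 [0.38378893 0.04787808] [[367.0, 71.0], [380.0, 23.0], [401.0, 28.0], [388.0, 77.0]]
circle [0.49090934 0.0810035 ] 0.10451149497313841 0.6811594202898551
```

View pics/crop.png

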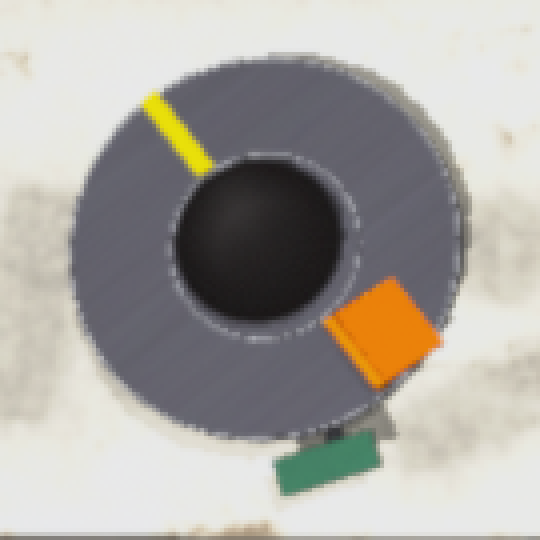

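View pics/crops.png

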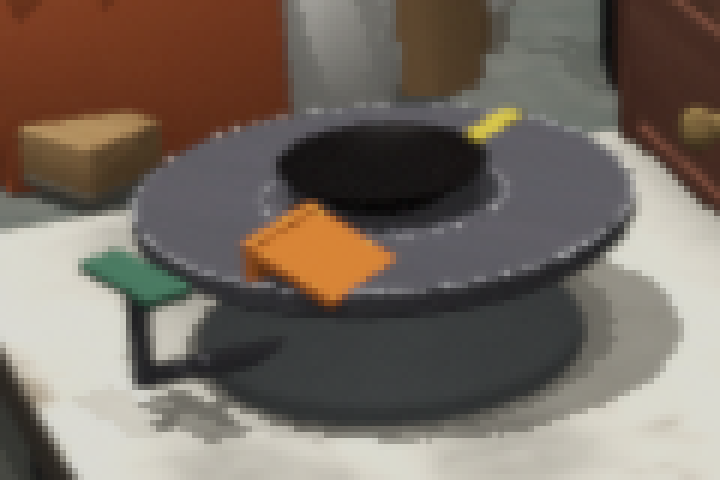

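The crops show the tooth's upright face at crop pixel (325,320)-(378,388), on the clockwise side, with the mark opposite and the plate at lower left of the disc. The geometry agrees with the description, so I can compute the axes and a flick path.

```bash
cat >> h.py <<'E'
C=np.array([.494,.0873]); 
def ang(p,c=C): p=np.asarray(p)[:2]-c; return np.degrees(np.arctan2(p[1],p[0]))
E
python3 - <<'E'
from h import *
from rig import readout
s=readout.get_state(); M=Rq(s["ee_rot"]); print(M.round(3))
d=dict(np.load("top0.npz"));H=hsv(d)
# refit with rim edge and fixed radius
g=np.array([.38395,.05223]);print("plate",ang(g),np.hypot(*(g-C)))
mk=colmask(H,'g');mk[:270]=0;mk[300:]=0;mk[:,:190]=0;mk[:,230:]=0
ys,xs=np.nonzero(mk);p=cast(d,np.c_[xs,ys],.066)[:,:2]
w,V=np.linalg.eigh(np.cov(p.T));n=V[:,0];print("plate normal",np.degrees(np.arctan2(*n[::-1])))
mk=colmask(H,'y');mk[:185]=0;mk[225:]=0;mk[:,:150]=0;mk[:,200:]=0
ys,xs=np.nonzero(mk);p=cast(d,np.c_[xs,ys],.066)[:,:2]
w,V=np.linalg.eigh(np.cov(p.T));n=V[:,1];print("mark",p.mean(0),ang(p.mean(0)),np.degrees(np.arctan2(*n[::-1])))
f=cast(d,np.array([[325,320],[378,388]])/4+[130,170],.078)[:,:2];print("face-ish",f,[ang(q) for q in f],np.hypot(*(f-C).T))
E
```

```text
[[-0.001  0.337  0.941]
 [-0.001  0.941 -0.337]
 [-1.    -0.002 -0.   ]]
plate -162.32430680505146 0.11550284585238581
plate normal -160.73766961722936
mark [0.55165605 0.135587  ] 39.94620836857806 -140.70274211869435
face-ish [[0.45331003 0.05301833]
 [0.41922341 0.0254371 ]] [np.float64(-139.885558758088), np.float64(-140.39894175079652)] [0.05320626 0.09704925]
```

Call:
carry_out --deltas '[0,-0.62,0.63,0,0,0,-1,0,-0.62,0.63,0,0,0,-1,0,-0.62,0.63,0,0,0,-1,0,-0.62,0.63,0,0,0,-1,0,-0.62,0.63,0,0,0,-1,0,-0.62,0.63,0,0,0,-1,0,-0.62,0.63,0,0,0,-1,0,-0.62,0.63,0,0,0,-1,0,-0.62,0.63,0,0,0,-1,0,-0.62,0.63,0,0,0,-1]' --newtons 20

```text
clock: 1.35
position: [0.4246, 0.0621, 0.2311]
ee_rot: [0.697, 0.121, 0.697, -0.121]
contact_force: [0.2, 0.5, 0.7]
width: -0.0002
```

Call:
carry_out --deltas '[0.6,0,0,0,0,0,-1,0.6,0,0,0,0,0,-1,0.5,0,0,0,0,0,-1,0,0,0,0,0,0,-1]'

```text
clock: 1.85
position: [0.4221, 0.0637, 0.1274]
ee_rot: [0.695, 0.121, 0.699, -0.121]
contact_force: [-1.1, -0.3, 0.2]
width: -0.0001
```

```bash
python3 - <<'E'
from h import *
from rig import readout,eyes
s=readout.get_state(); print(s["clock"],s["position"],Rq(s["ee_rot"]).round(3).tolist(),s["contact_force"],s["width"],s["qpos"])
a=[]
for n in("top","side"):
    d=eyes.get_image(n);np.savez(n+"1.npz",**d);
    a.append(d["color"][170:305,130:290,::-1] if n=="top" else d["color"][150:285,200:360,::-1])
cv2.imwrite("pics/b1.png",cv2.resize(np.vstack(a),None,fx=2.2,fy=2.2))
E
```

```text
1.85 [0.42206966 0.06366122 0.12735223] [[-0.006, 0.337, 0.941], [0.0, 0.941, -0.337], [-1.0, -0.002, -0.006]] [-1.11104091 -0.29677802  0.22329664] -0.0001050689075510503 [-1.36826411e-02  1.47938952e-01  1.96124700e+00  9.58600683e-05
  1.03849059e+00 -1.24045052e+00]
```

View pics/b1.png

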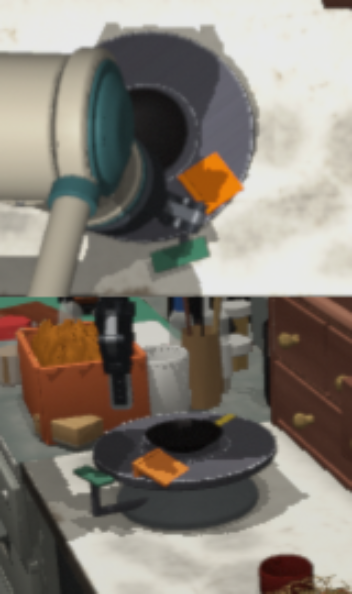

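The side view shows the shut fingertip hanging over the disc by the plate, clear of dish and tooth. I'll lower it.

Call:
carry_out --deltas '[0.3,-0.02,0.04,0,0,0,-1,0.3,-0.01,0.03,0,0,0,-1,0.22,0,0,0,0,0,-1,0,0,0,0,0,0,-1,0,0,0,0,0,0,-1]'

```text
clock: 2.58
position: [0.4283, 0.0607, 0.0808]
ee_rot: [0.697, 0.121, 0.696, -0.121]
contact_force: [0.1, -0.4, -0.3]
width: -0.0001
```

```bash
python3 - <<'E'
from h import *
from rig import readout,eyes
s=readout.get_state(); print(s["clock"],s["position"],s["contact_force"],ang(s["position"]),np.hypot(*(s["position"][:2]-C)))
d=eyes.get_image("side")
cv2.imwrite("pics/b2.png",cv2.resize(d["color"][170:270,210:350,::-1],None,fx=5,fy=5))
E
```

```text
2.575 [0.42833895 0.06070446 0.08081599] [ 0.1080749  -0.41296825 -0.26536113] -157.94993923848614 0.0708427603805201
```

View pics/b2.png

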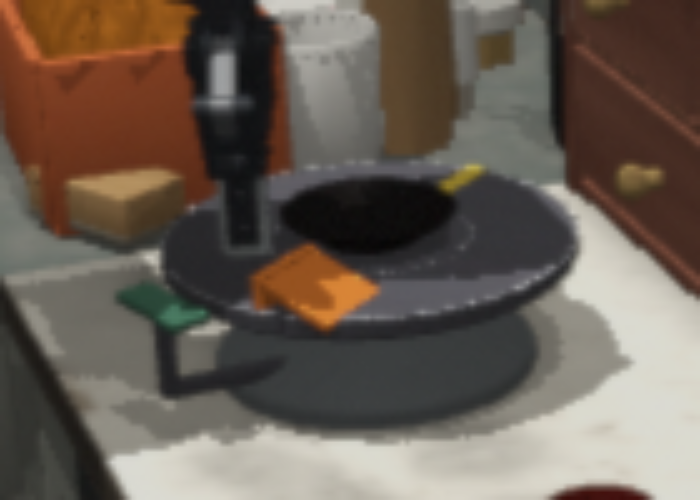

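```bash
python3 - <<'E'
from h import *
p=np.array([.4283,.0607]); y=np.array([.337,.941]); z=np.array([.941,-.337]); r=.073
a=np.radians(-158)
for s in (0,3,5,9,13,17,20,22):
    a+=s/1000/r; q=C+r*np.array([np.cos(a),np.sin(a)]); d=(q-p)/.06; print(s,np.degrees(a).round(1),q.round(4),"dy %.2f dz %.2f"%(d@y,d@z))
    dy,dz=round(d@y,2),round(d@z,2); p=p+.06*(dy*y+dz*z)
E
```

```text
0 -158.0 [0.4263 0.06  ] dy -0.02 dz -0.03
3 -155.6 [0.4275 0.0572] dy -0.04 dz 0.04
5 -151.7 [0.4297 0.0527] dy -0.06 dz 0.06
9 -144.7 [0.4345 0.0451] dy -0.09 dz 0.11
13 -134.5 [0.4429 0.0352] dy -0.11 dz 0.19
17 -121.1 [0.4563 0.0248] dy -0.09 dz 0.27
20 -105.4 [0.4746 0.0169] dy -0.02 dz 0.33
22 -88.1 [0.4964 0.0143] dy 0.08 dz 0.36
```

Call:
carry_out --deltas '[0.13,0,0,0,0,0,-1,0,0,0,0,0,0,-1]'

```text
clock: 2.88
position: [0.4272, 0.0607, 0.0719]
ee_rot: [0.696, 0.121, 0.697, -0.121]
contact_force: [0.0, -0.5, -0.1]
width: -0.0
```

Call:
carry_out --deltas '[0,-0.02,-0.03,0,0,0,-1,0,-0.04,0.04,0,0,0,-1,0,-0.06,0.06,0,0,0,-1,0,-0.09,0.11,0,0,0,-1,0,-0.11,0.19,0,0,0,-1,0,-0.09,0.27,0,0,0,-1,0,-0.02,0.33,0,0,0,-1,0,0.08,0.36,0,0,0,-1,0,0,0,0,0,0,-1,-0.5,0,0,0,0,0,-1]'

```text
clock: 4.12
position: [0.4935, 0.014, 0.1004]
ee_rot: [0.694, 0.121, 0.699, -0.121]
contact_force: [0.9, -0.4, -0.1]
width: 0.0
```

Call:
carry_out --deltas '[-0.6,0,0,0,0,0,-1]'

```text
clock: 4.25
position: [0.4944, 0.014, 0.1381]
ee_rot: [0.695, 0.121, 0.698, -0.121]
contact_force: [0.5, -0.3, 0.1]
width: 0.0002
```

```bash
cat > look.py <<'E'
from h import *
from rig import readout,eyes
import sys
def look(n):
    t=readout.get_state()["clock"]; d=eyes.get_image(n); H=hsv(d); out=[]
    x0,x1,y0,y1=(140,255,175,275) if n=="top" else (232,332,192,262)
    for c in "yo":
        mk=np.zeros(H.shape[:2],np.uint8); mk[y0:y1,x0:x1]=colmask(H,c)[y0:y1,x0:x1]
        # keep within disc footprint
        ys,xs=np.nonzero(mk)
        if len(xs)<6: continue
        p=cast(d,np.c_[xs,ys],.066 if c=="y" else .07)[:,:2]
        r=np.hypot(*(p-C).T); k=(r<.108)&(r>.04)
        if k.sum()<6: continue
        out.append((c,int(k.sum()),round(float(ang(p[k].mean(0))),1),round(float(np.hypot(*(p[k].mean(0)-C))),3)))
    return t,n,out,d
if __name__=="__main__":
    for n in sys.argv[2:]:
        t,n_,o,d=look(n); print(round(t,3),n,o)
    s=readout.get_state(); print(s["clock"],s["position"],s["contact_force"])
    cv2.imwrite(f"pics/{sys.argv[1]}.png",cv2.resize(d["color"][170:300,130:350,::-1] ,None,fx=3,fy=3))
E
python3 look.py c1 side top side top side
```

```text
4.25 side [('y', 9, 154.0, 0.09)]
4.3 top []
4.35 side []
4.4 top []
4.45 side [('y', 20, -178.6, 0.081)]
4.5 [0.49471701 0.01405766 0.13773525] [ 0.4770711  -0.19273578  0.01843963]
```

View pics/c1.png

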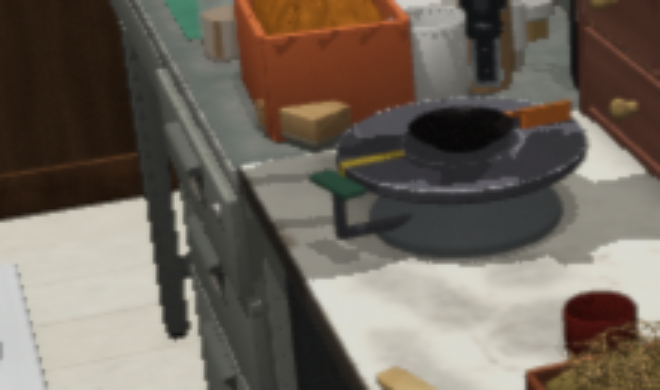

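The side view shows the mark's end at crop pixel (345,163), just before the plate at (335,183), with the gripper well clear. The wheel is turning freely at about 2.4 rad/s. I'll hover low over the rim here, clear of the tooth, and track it.

Call:
carry_out --deltas '[0.3,0,0,0,0,0,-1,0.3,0,0,0,0,0,-1,0,0,0,0,0,0,-1,0,0,0,0,0,0,-1,0,0,0,0,0,0,-1,0,0,0,0,0,0,-1,0,0,0,0,0,0,-1,0,0,0,0,0,0,-1,0,0,0,0,0,0,-1,0,0,0,0,0,0,-1]'

```text
clock: 5.75
position: [0.4957, 0.014, 0.1023]
ee_rot: [0.697, 0.121, 0.697, -0.121]
contact_force: [-0.6, -0.2, -0.2]
width: -0.0
```

```bash
python3 look.py c2 side side side side
```

```text
5.75 side [('y', 30, 0.7, 0.074), ('o', 130, -169.4, 0.08)]
5.8 side [('y', 23, 6.4, 0.075), ('o', 149, -165.2, 0.077)]
5.85 side [('y', 17, 11.8, 0.076), ('o', 153, -159.5, 0.075)]
5.9 side [('y', 24, 17.8, 0.078), ('o', 145, -153.6, 0.073)]
5.95 [0.49571373 0.01397773 0.10226336] [ 0.50603876 -0.34218552  0.55793337]
```

View pics/c2.png

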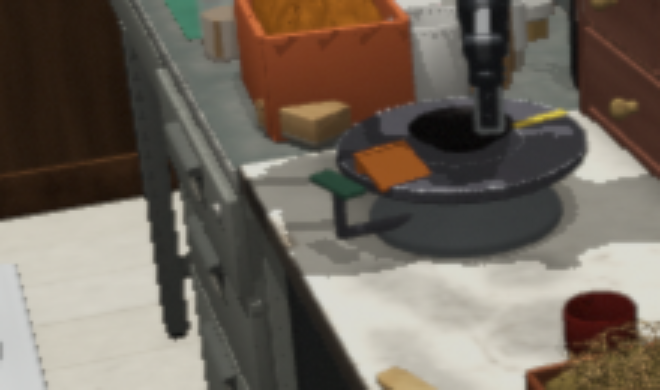

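The finger hovers over the rim at crop pixel (488,125), and the mark and plate stay visible. Next I'll wait and track.

Call:
carry_out --deltas '[0,0,0,0,0,0,-1,0,0,0,0,0,0,-1,0,0,0,0,0,0,-1,0,0,0,0,0,0,-1,0,0,0,0,0,0,-1,0,0,0,0,0,0,-1,0,0,0,0,0,0,-1,0,0,0,0,0,0,-1,0,0,0,0,0,0,-1]'

```text
clock: 7.08
position: [0.4957, 0.014, 0.1023]
ee_rot: [0.697, 0.121, 0.697, -0.121]
contact_force: [0.1, -0.6, 0.1]
width: -0.0
```

```bash
python3 look.py c3 side side side side side side side side side side side side
```

```text
7.075 side [('y', 11, 149.2, 0.091)]
7.125 side [('y', 11, 153.9, 0.088)]
7.175 side [('y', 17, 159.4, 0.089)]
7.225 side []
7.275 side []
7.325 side []
7.375 side [('y', 14, -178.2, 0.086)]
7.425 side [('y', 13, -172.9, 0.087)]
7.475 side [('y', 18, -167.4, 0.081)]
7.525 side [('y', 20, -162.4, 0.078), ('o', 9, 38.3, 0.092)]
7.575 side [('y', 23, -157.1, 0.075), ('o', 12, 43.2, 0.092)]
7.625 side [('y', 26, -151.4, 0.075), ('o', 11, 46.0, 0.098)]
7.675 [0.49570379 0.01397126 0.10228747] [ 0.00958625  0.1494567  -0.01703387]
```

Call:
carry_out --deltas '[0,0,0,0,0,0,-1,0,0,0,0,0,0,-1,0,0,0,0,0,0,-1,0,0,0,0,0,0,-1,0,0,0,0,0,0,-1,0,0,0,0,0,0,-1,0,0,0,0,0,0,-1,0,0,0,0,0,0,-1,0,0,0,0,0,0,-1]'

```text
clock: 8.8
position: [0.4957, 0.014, 0.1023]
ee_rot: [0.697, 0.121, 0.697, -0.121]
contact_force: [0.7, -0.2, -0.4]
width: 0.0002
```

```bash
python3 look.py c4 side side side side side side side side
```

```text
8.8 side [('y', 29, -29.4, 0.074), ('o', 52, 150.4, 0.089)]
8.85 side [('y', 25, -24.6, 0.077), ('o', 40, 149.4, 0.088)]
8.9 side [('y', 20, -18.7, 0.073), ('o', 39, 154.7, 0.087)]
8.95 side [('y', 23, -15.4, 0.072), ('o', 48, 175.9, 0.086)]
9.0 side [('y', 25, -11.9, 0.076), ('o', 66, -172.9, 0.085)]
9.05 side [('y', 26, -6.8, 0.072), ('o', 92, -171.6, 0.083)]
9.1 side [('y', 27, -2.3, 0.073), ('o', 125, -170.2, 0.081)]
9.15 side [('y', 27, 2.9, 0.074), ('o', 146, -167.9, 0.079)]
9.2 [0.49572802 0.01395786 0.1023013 ] [ 0.49938338 -0.14120063  0.56908168]
```

```bash
cat > fit.py <<'E'
import numpy as np
from scipy.optimize import curve_fit
D=[(4.25,154.-360),(4.45,-178.6),(5.75,.7-0),(5.8,6.4),(5.85,11.8),(5.9,17.8),(7.075,149.2),(7.125,153.9),(7.175,159.4),(7.375,181.8),(7.425,187.1),(7.475,192.6),(7.525,197.6),(7.575,202.9),(7.625,208.6),(8.8,330.6),(8.85,335.4),(8.9,341.3),(8.95,344.6),(9.,348.1),(9.05,353.2),(9.1,357.7),(9.15,362.9)]
import sys
for a in sys.argv[1:]:
    t,v=a.split(":");D.append((float(t),float(v)))
D=np.array(D)
D[0,1]=154-360
f=lambda t,a,w,k:a+w/k*(1-np.exp(-k*(t-7)))
p,_=curve_fit(f,D[:,0],D[:,1],p0=[145,110,.1]);print(p,(D[:,1]-f(D[:,0],*p)).round(1))
from scipy.optimize import brentq
for T in (360+92,360+100,360+140,360+197.7,720+197.7):
    try:t=brentq(lambda t:f(t,*p)-T,7,40);print(T,round(t,3),"w",np.radians(p[1]*np.exp(-p[2]*(t-7))))
    except Exception as e:print(e)
E
python3 fit.py
```

```text
[1.42585807e+02 1.11745887e+02 8.44117452e-02] [-2.7 -3.2  5.4  4.9  4.2  4.  -1.7 -2.6 -2.6 -2.  -2.1 -2.  -2.4 -2.4
 -2.   1.4  1.4  2.5  1.1 -0.1  0.3  0.1  0.6]
452 10.154 w 1.4944852034945286
460 10.248 w 1.482699100448941
500 10.728 w 1.4237685852210011
557.7 11.457 w 1.338761317004698
917.7 17.434 w 0.808386679953231
```

Two free passes are done: first about t=4.57, second at t=7.5. I'll take a third to let it slow to about 0.8 rad/s, then brake.

Call:
carry_out --deltas '[0,0,0,0,0,0,-1,0,0,0,0,0,0,-1,0,0,0,0,0,0,-1,0,0,0,0,0,0,-1,0,0,0,0,0,0,-1,0,0,0,0,0,0,-1,0,0,0,0,0,0,-1,0,0,0,0,0,0,-1,0,0,0,0,0,0,-1,0,0,0,0,0,0,-1]'

```text
clock: 10.45
position: [0.4957, 0.014, 0.1023]
ee_rot: [0.697, 0.121, 0.697, -0.121]
contact_force: [-0.4, -0.2, -0.6]
width: -0.0004
```

Call:
carry_out --deltas '[0,0,0,0,0,0,-1,0,0,0,0,0,0,-1,0,0,0,0,0,0,-1,0,0,0,0,0,0,-1,0,0,0,0,0,0,-1,0,0,0,0,0,0,-1]'

```text
clock: 11.2
position: [0.4958, 0.014, 0.1023]
ee_rot: [0.697, 0.121, 0.697, -0.121]
contact_force: [-0.0, 0.5, -0.5]
width: 0.0003
```

```bash
python3 look.py c5 side side side side side side side side
```

```text
11.2 side [('y', 9, 162.1, 0.089)]
11.25 side []
11.3 side []
11.35 side []
11.4 side [('y', 7, 178.0, 0.093)]
11.45 side [('y', 13, -178.7, 0.087)]
11.5 side [('y', 14, -175.5, 0.085)]
11.55 side [('y', 15, -171.9, 0.085)]
11.6 [0.49571079 0.01398399 0.10230539] [ 0.10982566  0.08145761 -1.12085864]
```

Call:
carry_out --deltas '[0,0,0,0,0,0,-1,0,0,0,0,0,0,-1,0,0,0,0,0,0,-1,0,0,0,0,0,0,-1,0,0,0,0,0,0,-1,0,0,0,0,0,0,-1,0,0,0,0,0,0,-1,0,0,0,0,0,0,-1,0,0,0,0,0,0,-1,0,0,0,0,0,0,-1]'

```text
clock: 12.85
position: [0.4957, 0.014, 0.1023]
ee_rot: [0.697, 0.121, 0.697, -0.121]
contact_force: [0.6, -0.6, 0.7]
width: 0.0
```

Call:
carry_out --deltas '[0,0,0,0,0,0,-1,0,0,0,0,0,0,-1,0,0,0,0,0,0,-1,0,0,0,0,0,0,-1,0,0,0,0,0,0,-1,0,0,0,0,0,0,-1,0,0,0,0,0,0,-1,0,0,0,0,0,0,-1,0,0,0,0,0,0,-1,0,0,0,0,0,0,-1]'

```text
clock: 14.1
position: [0.4957, 0.014, 0.1023]
ee_rot: [0.697, 0.121, 0.697, -0.121]
contact_force: [-0.6, -0.1, -0.3]
width: -0.0002
```

```bash
python3 look.py c6 side side side side side side
```

```text
14.1 side [('y', 25, -8.3, 0.075), ('o', 82, -172.1, 0.084)]
14.15 side [('y', 27, -5.9, 0.074), ('o', 96, -170.9, 0.083)]
14.2 side [('y', 26, -3.3, 0.074), ('o', 121, -171.1, 0.081)]
14.25 side [('y', 28, -0.0, 0.074), ('o', 134, -169.1, 0.08)]
14.3 side [('y', 28, 2.5, 0.074), ('o', 148, -168.7, 0.079)]
14.35 side [('y', 26, 5.6, 0.072), ('o', 150, -166.6, 0.078)]
14.4 [0.4957361  0.01397654 0.10229392] [ 0.61743223 -0.5418551   0.50270079]
```

```bash
python3 fit.py 11.2:522.1 11.4:538 11.45:541.3 11.5:544.5 11.55:548.1 14.1:711.7 14.15:714.1 14.2:716.7 14.25:720 14.3:722.5 14.35:725.6
```

```text
[1.44090307e+02 1.10811070e+02 9.79403738e-02] [-0.4 -1.7  4.   3.4  2.6  2.4 -3.2 -4.  -3.9 -3.1 -3.1 -2.9 -3.2 -3.1
 -2.7  3.6  3.8  5.1  3.8  2.7  3.3  3.3  4.  -3.6 -2.2 -2.5 -2.9 -2.8
  0.6  0.3  0.1  0.7  0.5  0.9]
452 10.243 w 1.4076827414644784
460 10.343 w 1.3940076855211958
500 10.857 w 1.3256324058047821
557.7 11.646 w 1.227001064813849
917.7 18.754 w 0.6116235473661596
```

Call:
carry_out --deltas '[0,0,0,0,0,0,-1,0,0,0,0,0,0,-1,0,0,0,0,0,0,-1,0,0,0,0,0,0,-1,0,0,0,0,0,0,-1,0,0,0,0,0,0,-1,0,0,0,0,0,0,-1,0,0,0,0,0,0,-1,0,0,0,0,0,0,-1,0,0,0,0,0,0,-1]'

```text
clock: 15.65
position: [0.4957, 0.014, 0.1023]
ee_rot: [0.697, 0.121, 0.697, -0.121]
contact_force: [-0.1, -0.3, -0.4]
width: 0.0001
```

Call:
carry_out --deltas '[0,0,0,0,0,0,-1,0,0,0,0,0,0,-1,0,0,0,0,0,0,-1,0,0,0,0,0,0,-1,0,0,0,0,0,0,-1,0,0,0,0,0,0,-1,0,0,0,0,0,0,-1,0,0,0,0,0,0,-1,0,0,0,0,0,0,-1,0,0,0,0,0,0,-1]'

```text
clock: 16.9
position: [0.4957, 0.014, 0.1023]
ee_rot: [0.697, 0.121, 0.697, -0.121]
contact_force: [0.4, -0.4, -1.5]
width: 0.0002
```

```bash
python3 look.py c7 side side side
```

```text
16.9 side [('y', 22, 113.5, 0.083)]
16.95 side [('y', 22, 115.4, 0.081)]
17.0 side [('y', 22, 117.0, 0.082)]
17.05 [0.49573189 0.01397373 0.10229105] [ 0.43132634 -0.22037547 -0.00715399]
```

View pics/c7.png

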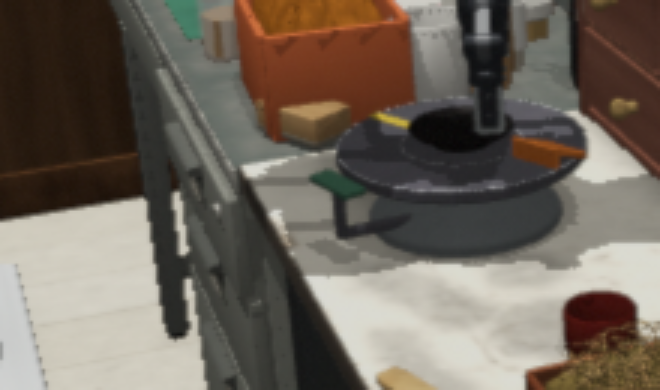

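The mark is at crop pixel (390,120), nearing the plate, and the tooth (545,150) has passed the finger. I'll lower to about 12 mm above the rim.

Call:
carry_out --deltas '[0.2,0,0,0,0,0,-1,0.2,0,0,0,0,0,-1,0,0,0,0,0,0,-1,0,0,0,0,0,0,-1,0,0,0,0,0,0,-1,0,0,0,0,0,0,-1,0,0,0,0,0,0,-1,0,0,0,0,0,0,-1]'

```text
clock: 18.05
position: [0.4958, 0.0139, 0.0784]
ee_rot: [0.697, 0.121, 0.697, -0.121]
contact_force: [-0.2, -0.7, 0.1]
width: 0.0001
```

```bash
python3 look.py c8 side side side side
```

```text
18.05 side [('y', 12, 153.9, 0.087)]
18.1 side [('y', 12, 153.9, 0.087)]
18.15 side [('y', 23, 156.1, 0.086)]
18.2 side [('y', 13, 158.2, 0.085)]
18.25 [0.49575904 0.01398282 0.07831655] [0.58215578 0.65002463 0.35700481]
```

View pics/c8.png

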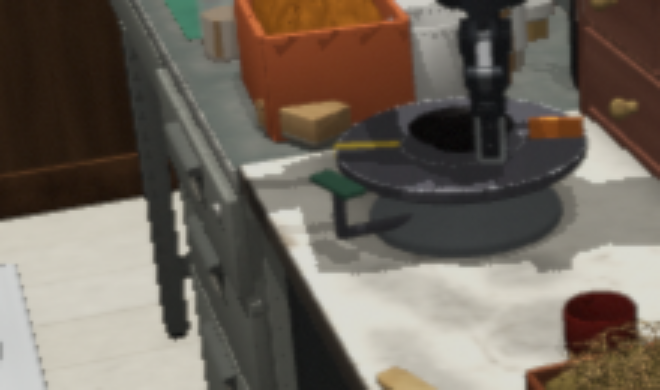

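Call:
carry_out --deltas '[0,0,0,0,0,0,-1,0,0,0,0,0,0,-1,0,0,0,0,0,0,-1,0,0,0,0,0,0,-1,0,0,0,0,0,0,-1]'

```text
clock: 18.88
position: [0.4957, 0.014, 0.0783]
ee_rot: [0.697, 0.121, 0.697, -0.121]
contact_force: [0.3, 0.9, 0.1]
width: 0.0001
```

```bash
python3 look.py c9 side side side
```

```text
18.875 side []
18.925 side []
18.975 side [('y', 7, -177.7, 0.092)]
19.025 [0.49570749 0.01394915 0.07829709] [-0.40449146  0.30571108  0.64528704]
```

View pics/c9.png

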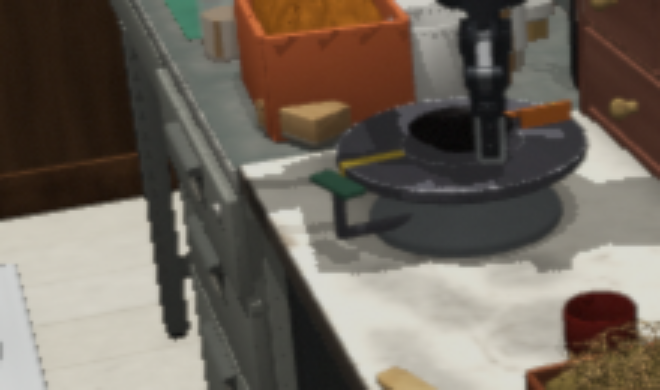

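Call:
carry_out --deltas '[0.06,0,0,0,0,0,-1,0.06,0,0,0,0,0,-1,0.06,0,0,0,0,0,-1,0.065,0,0,0,0,0,-1,0,0,0,0,0,0,-1,0,0,0,0,0,0,-1]'

```text
clock: 19.77
position: [0.4967, 0.0138, 0.0643]
ee_rot: [0.697, 0.121, 0.696, -0.121]
contact_force: [-0.6, -0.3, 5.2]
width: -0.0
```

```bash
python3 look.py d1 side side side side
```

```text
19.775 side [('y', 17, -163.3, 0.083), ('o', 7, 36.5, 0.088)]
19.825 side [('y', 18, -163.2, 0.082), ('o', 7, 36.5, 0.088)]
19.875 side [('y', 18, -163.1, 0.084), ('o', 7, 36.5, 0.088)]
19.925 side [('y', 18, -163.1, 0.084), ('o', 7, 36.5, 0.088)]
19.975 [0.49663902 0.01379372 0.06431501] [-0.81804338 -0.09071029  6.58886711]
```

View pics/d1.png

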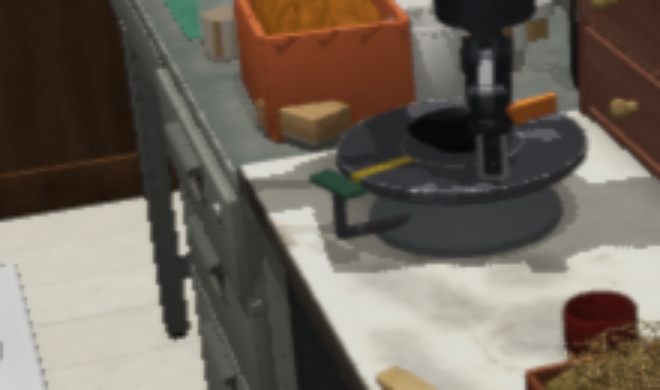

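The picture shows the mark's end at crop pixel (357,178), right beside the plate at (337,183). The wheel is still and the finger presses the rim at about 6 N. I'll hold for a moment and check the foot and bystanders before handing in.

Call:
carry_out --deltas '[0,0,0,0,0,0,-1,0,0,0,0,0,0,-1,0,0,0,0,0,0,-1,0,0,0,0,0,0,-1]'

```text
clock: 20.48
position: [0.4966, 0.0138, 0.0643]
ee_rot: [0.697, 0.121, 0.696, -0.121]
contact_force: [-0.7, 0.1, 5.9]
width: -0.0
```

```bash
python3 look.py d2 top side; python3 - <<'E'
from h import *
from rig import eyes,readout
d0=dict(np.load("side0.npz"));d=eyes.get_image("side")
g=[]
for q in(d0,d):
    m=colmask(hsv(q),'g')[222:240,228:256];ys,xs=np.nonzero(m);g.append((len(xs),xs.mean()+228,ys.mean()+222))
print("plate px before/after",g)
df=np.abs(d0["color"].astype(int)-d["color"]).sum(2)[262:420,240:480];print("bystander diff px",(df>60).sum())
print(readout.get_state()["contact_force"],readout.get_state()["qd"].round(4))
E
```

```text
20.475 top [('y', 26, -161.8, 0.087)]
20.525 side [('y', 18, -163.1, 0.084), ('o', 7, 36.5, 0.088)]
20.575 [0.49663873 0.01379137 0.06432424] [-0.72374844 -0.68308781  5.83727321]
plate px before/after [(78, np.float64(242.43589743589743), np.float64(231.02564102564102)), (82, np.float64(242.4268292682927), np.float64(231.0609756097561))]
bystander diff px 0
[-0.50183969 -0.77995823  5.42034433] [-0.0012 -0.0002  0.0003  0.0003  0.0005 -0.0003]
```

```bash
python3 -c "
from rig import job
print(job.sign_off())"
```

```text
the job is handed in; nothing more can be done
None
```

I flicked the orange tooth along a 70° arc. The wheel then spun freely anticlockwise, starting at about 2.4 rad/s, and the yellow mark passed the green plate three times (at about 4.6, 7.5 and 11.7 s). At about 19.45 s, on the mark's fourth arrival at the plate, I braked the wheel with the shut fingertip on the bare rim. I left the finger there and handed the job in at about 20.6 s.

- **Stop position:** the mark rests at -161.8° in the top view and -163.1° in the side view. The plate's middle is at -162.3°, so the mark is within about 1° of it. The side reading did not change over the last 0.7 s.
- **Fingertip:** it still presses the stopped disc with about 5.5–6 N.
- **Surroundings:** the plate's pixel position is unchanged from the start, so the foot has not shifted. The area with the nearby things shows no changed pixels, and the finger's path kept clear of the dish.

While the wheel was turning, side-view mark angles scattered by up to about ±5° around the fitted motion, depending on where the mark was. No check failed.

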